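# Scrub out the tall two-handled cup and hang the brush back

### The job

Take the long bottle brush off its hanger and scrub out the tall open cup with the two handles: push the brush head right down to the bottom of the cup three times, drawing it up until at least half of the head is out of the cup after each push. Then hang the brush back on its hanger by its collar, let go and leave it hanging still. The cup stays standing where it is, and nothing else on the nightstand is disturbed.

Things in the scene. Friction and masses are not known exactly. Their poses are not given: they have to be found in the camera images.
- brush: Bottle brush, 236 mm long, 70 g. Origin at the lower tip of the head; z along its axis to the handle. From the tip: grey ribbed head dia 37 mm to z 70; steel stem dia 7 to z 150; round grey collar dia 34, z 150 to 156; round beech handle dia 18, z 156 to 236 mm. Starts hanging upright on the hanger, collar on the prongs, tip 25 mm above the table.
- brush_collar (a point): Centre of the underside of the brush's collar, 150 mm from the tip; axes as the brush.
- brush_grip (a point): Point on the axis of the brush handle where it is best gripped from above, 205 mm from the tip; axes as the brush.
- hanger: Fixed steel hanger: foot 100 x 90 x 12 mm; two slim posts at x +40 to +50 mm; a level prong (8 x 8 mm) runs from the top of each along -x, tops at z 175 mm, with an 18 mm gap for the stem about y = 0, flared at the open ends at x -35 mm. Origin on the table below the seat. The brush leaves and enters sideways at -x; its head does not fit between the prongs.
- hanger_seat (a point): Seat of the brush: midway between the prongs, level with their tops, 175 mm above the table; axes as the hanger (its -x points out of the open end of the fork).
- cup: The cup to scrub: loose tall open white plastic cup with two handles (ears) at its +y and -y sides, 110 mm high, 70 mm across the rim, tapering to 64 mm at the foot, 106 mm over the handles, wall 3.5 mm, inner floor 5 mm above the underside, about 200 g. Origin at the centre of its underside, z up.
- cup_rim (a point): Centre of the cup's mouth, 110 mm above its underside.
- tumbler: Bystander: short wide open white cup with no handles, 65 mm high, 86 mm across. Origin at the centre of its underside.
- sippy: Bystander: closed white sippy cup with two handles, a lid and a spout, 126 mm high, 102 mm over the handles. Origin at the centre of its underside.
- lid: Bystander: loose white cup lid with a spout, 74 mm across, 37 mm high. Origin at the centre of its underside.
- teether: Bystander: hard silicone teething ring lying flat, 72 mm across, 12 mm thick. Origin at the centre of its underside.
- elephant: Bystander: white ceramic elephant figurine, about 140 mm long, 102 mm high. Origin on the table under its body.
- hairbrush: Bystander: steel baby hairbrush lying bristles down, about 165 mm long, 18 mm high. Origin on the table near its middle.
Not all that is in view belongs to the job. Leave any red look-alike of the brush alone.

How it is judged (in metres and radians):
On the way, in this order (a step that is already met when the one before it is completed fails the run):
1. the brush is taken off its hanger (distance between brush_collar and hanger_seat above 0.06 m), for 0.1 s.
2. first stroke: the brush tip is within about 17 mm of the inner floor of the tall two-handled cup (z of brush in the frame of cup between -0.01 and 0.022 m and horizontal distance between brush and cup below 0.03 m and angle between brush's own z axis and vertical below 0.4 rad), for 0.1 s.
3. the brush is drawn up about half out of the cup (tip more than 65 mm above the cup's underside, still over the cup) (z of brush in the frame of cup above 0.065 m and horizontal distance between brush and cup below 0.04 m and angle between brush's own z axis and vertical below 0.5 rad), for 0.1 s.
4. second stroke: the brush tip is within about 17 mm of the inner floor of the tall two-handled cup (all of step 2), for 0.1 s.
5. the brush is drawn up about half out of the cup (tip more than 65 mm above the cup's underside, still over the cup) (all of step 3), for 0.1 s.
6. third stroke: the brush tip is within about 17 mm of the inner floor of the tall two-handled cup (all of step 4), for 0.1 s.
At the end, for the whole second after the job is handed in: The brush hangs on the hanger, collar on the prongs (-5 to +7 mm of their tops), axis within 20 mm of the seat, tilted under 0.2 rad, tip swaying under 0.15 m/s; the tall two-handled cup stands upright and still (under 0.1 rad and 0.03 m/s), under 30 mm from its start (horizontal distance between brush_collar and hanger_seat below 0.02 m and z of brush_collar in the frame of hanger_seat between -0.005 and 0.007 m and angle between brush's own z axis and vertical below 0.2 rad and linear speed of brush below 0.15 m/s and angle between cup's own z axis and vertical below 0.1 rad and distance of cup from where it was at the start of the episode below 0.03 m and linear speed of cup below 0.03 m/s); the robot touches nothing.
It fails at once if the tall two-handled cup is tipped (over 0.35 rad) or moved more than 50 mm (angle between cup's own z axis and vertical above 0.35 rad or distance of cup from where it was at the start of the episode above 0.05 m).
It fails at once if a bystander is moved more than 25 mm (distance of any of tumbler, sippy, lid, teether, elephant, hairbrush from where it was at the start of the episode above 0.025 m).
It also fails if it takes over 67 s, if anything falls off the work surface, if the arm or the gripper's body presses on something with over 40 N, if the wrist force passes 120 N, or if a joint passes its speed limit or range.

### The arm

A 6-joint arm with a two-finger parallel gripper is mounted at the origin on the work surface. World frame = base frame: x ahead of the robot, y to its left, z up, the work surface at z = 0. Lengths are in mm, angles in rad, forces in N, time in s.
With the tool pointing down it reaches from about 300 to 775 mm from the base axis. Payload 14.6 kg.
Tool frame: the origin (TCP) lies on the centre line of the jaws, within the pads' length; the fingertips stand 11 mm ahead of it and the grasp point (between the pads) lies 8 mm behind it; x points along the fingers, y is the direction in which the jaws open and shut, and the axes are right-handed (so a half turn about x gives the same grasp; the last joint's range is limited). The gripper opens to 94 mm and grips with 3 to 60 N. Pads are 16 mm wide; open, the fingers measure 119 mm over their backs; the gripper's body (75 mm by 177 mm) begins 78 mm behind the grasp point.
Start: joints at [-1.315, 0.3, 1.521, -0, 1.321, -0.067], TCP at [174.466, -521.585, 216.446] pointing down, gripper open.
Joint ranges: [-3.03, 3.03], [-0.79, 2.21], [0.23, 2.52], [-1.04, 4.18], [0, 3.07], [-2.55, 2.55]. Speed limits (rad/s): [2.22, 2.22, 2.57, 3.14, 3.14, 3.14].

### API

Orientations are given as [roll, pitch, yaw] about the fixed x, y, z axes, in that order (R = Rz(yaw) Ry(pitch) Rx(roll)).
In Python, from cell import manip gives the robot as it stands.
- The arm moves only by the shell command python3 -m handwheel 'ROWS' [OPENING] [FORCE]. ROWS is JSON, a list of rows, each a list of 2 entries, a list of its own where there are three numbers: the shift along the tool's x, y, z in mm, then the turn about the tool's x in rad. In form: [[[x, y, z], spin], ...]. A call has exactly 10 rows; each row shifts and turns the commanded pose from where the row before left it, along the tool's axes as they then stand; what a row does not reach is not made up. A row lasts 1/8 s, in which the tool goes at most 62.5 mm and 10.7 degrees, less where a joint would pass 70% of its speed; a pose out of reach is approached as far as the arm can. A call with a gripper value outside its range is refused whole. OPENING is the closure in counts, from 0 (fully open) to 255 (shut), set as the call begins (- or left out, the last holds). The fingers move at their own pace and stop on an object; FORCE is the grip in N (left out, the last holds). Time passes only in rows, so rows that do not move let the fingers close, or fill a call up. It gives the time, the measured TCP pose, the force and the opening at its end, in the units of the state.
- manip.read_state(): the state, without advancing time (a new reading comes with each control period).
- manip.camera(name): name is "scene" or "top" or "wrist"; returns a dict with "pixels" (384x512x3 uint8, red, green, blue), "z_map" (384x512 float32, mm along the optical axis (not along the pixel's ray), 0 where there is no reading), "mtx" (3x3 intrinsics, pixels), "xyz" and "orientation" of the camera in the world. Camera axes: x right, y up, looking along -z (the intrinsics and any distortion apply to the point x, -y, -z); pixel columns grow to the right and rows downward; lengths in mm; the calibration is good to about 2 mm. A picture is of the moment at which its call begins.
- manip.sign_off(): hands the job in, once; it reports no verdict.
Trained networks look in the newest picture that a camera, given by its name, has taken for a name from the list of things; names that differ only in an ending like _2 or _b are one class to them, and where a whole thing is asked for, a point or a joint stands for the part that bears it (a point fixed in the world has none). Each returns a list of dicts, best first, with "confidence" (0 to 1); they miss things now and then, are a little off and sometimes report something else, mostly with a low value. They report only what shows in the picture. A call takes as long as a camera call. They do not tell look-alikes from the thing itself.
- manip.cut_out(target, camera): "region" (384x512 bool, what is visible of it) and "centre" ([column, row] in pixels, amid what is visible of it).
The state is a dict: "clock": time; "joints": joint angles; "qd": joint speeds; "effort": joint torques, N m; "eef_pos": TCP position; "eef_rot": TCP orientation; "wrist_force": force on the tool from outside, world axes, zero at the start; "moment": the same for the moment, N m; "finger_gap": finger opening in mm.
Only numpy, scipy, OpenCV 4.12 (cv2) and the standard library are available. Lean on these libraries where they do the work, as an engineer would, in place of code of your own. Each camera call takes 0.05 s, during which the arm holds its last target. There are 200 camera calls.

## Working session

There is one attempt and no reset: what is moved stays moved. The work goes in short steps, Python scripts to look and compute and a shell command to move; the robot and the scene stay as the last step left them, time stands still between calls to the robot, and variables do not carry over. Pictures are saved under pics/ and viewed, about 8 in all and at most 12, crops included, and the job is handed in when it is done.

```bash
mkdir -p pics
cat > h.py <<'E'
from cell import manip
import numpy as np, cv2
from scipy.spatial.transform import Rotation as R
def cam(n): return manip.camera(n)
def rot(o):
    o=np.array(o,float)
    if o.shape==(3,3): return o
    return (R.from_quat(o) if o.size==4 else R.from_euler('xyz',o)).as_matrix()
def pts(c,mask):
    v,u=np.nonzero(mask&(c["z_map"]>0)); z=c["z_map"][v,u]; K=np.array(c["mtx"])
    p=np.c_[(u-K[0,2])/K[0,0]*z,-(v-K[1,2])/K[1,1]*z,-z]
    return p@rot(c["orientation"]).T+np.array(c["xyz"])
def save(c,f,crop=None,s=1):
    im=c["pixels"][...,::-1]
    if crop: im=im[crop[1]:crop[3],crop[0]:crop[2]]
    cv2.imwrite("pics/"+f,cv2.resize(im,None,fx=s,fy=s,interpolation=cv2.INTER_CUBIC))
E
python3 - <<'E'
from h import *
np.set_printoptions(precision=1,suppress=True)
ims=[]
for n in("scene","top"):
    c=cam(n); ims.append(c["pixels"]); print(n,c["xyz"],c["orientation"],np.array(c["mtx"]).tolist())
    for t in("brush","hanger","cup","tumbler","sippy","elephant","hairbrush","lid","teether"):
        for d in manip.cut_out(t,n)[:3]:
            p=pts(c,d["region"])
            if len(p): print(t,round(d["confidence"],2),np.round(d["centre"]),len(p),"med",np.median(p,0),"lo",np.percentile(p,2,axis=0),"hi",np.percentile(p,98,axis=0))
cv2.imwrite("pics/a.png",cv2.resize(np.vstack(ims)[...,::-1],(400*1,600)))
cv2.imwrite("pics/a.png",np.hstack([cv2.resize(i,(400,300)) for i in ims])[...,::-1])
print(manip.read_state())
E
```

```text
scene [1152.3  357.8  972.2] [ 0.7 -0.   2.2] [[427.34248329580566, 0.0, 259.3156786873849], [0.0, 427.34248329580566, 196.38306726585375], [0.0, 0.0, 1.0]]
brush 0.59 [193. 118.] 374 med [ 509.1 -356.6  156.1] lo [ 426.7 -447.2    4. ] hi [ 521.4 -343.1  236.3]
brush 0.55 [204. 160.] 561 med [ 573.2 -248.3   95.6] lo [ 494.2 -324.9   -0.5] hi [ 586.3 -235.5  260.7]
hanger 0.56 [201. 182.] 1125 med [ 605.1 -247.5   14. ] lo [ 448.6 -351.7    1.4] hi [ 632.1 -206.   176. ]
cup 0.64 [249. 200.] 998 med [601.8 -87.1  74.4] lo [ 558.8 -124.6    4.1] hi [624.5 -43.2 110.8]
tumbler 0.81 [304. 245.] 1020 med [590.7  97.   35.7] lo [565.4  62.5   1.9] hi [644.  139.4  65.9]
tumbler 0.6 [203. 182.] 1194 med [ 602.4 -248.    14.2] lo [ 504.7 -363.3    0.1] hi [ 632.1 -205.8  175.9]
tumbler 0.28 [249. 202.] 1072 med [600.8 -87.8  70.1] lo [ 540.3 -153.8   -1.3] hi [624.5 -43.3 110.8]
sippy 0.56 [380. 281.] 1374 med [605.5 300.2  95.1] lo [544.9 252.7  -1.2] hi [621.1 342.9 124.4]
elephant 0.65 [243. 286.] 1402 med [792.6  56.   76.3] lo [744.9 -13.9  -1.1] hi [822.4 103.2 100.3]
hairbrush 0.91 
[... 1530 characters left out ...]
.1] hi [753.7 316.4  36.5]
hairbrush 0.84 [314. 149.] 388 med [ 762.4 -182.2   17.3] lo [ 722.9 -245.6   11.8] hi [ 841.4 -146.5   22. ]
lid 0.77 [145. 164.] 514 med [717.6 280.3  16.8] lo [687.5 250.8   6.3] hi [753.7 313.8  36.6]
teether 0.67 [206. 262.] 372 med [431.8 115.3  11.3] lo [397.8  82.8   3. ] hi [463.5 149.2  15.9]
{'clock': 1.0, 'joints': array([-1.3,  0.3,  1.5,  0. ,  1.3, -0.1]), 'qd': array([ 0.,  0., -0.,  0.,  0., -0.]), 'effort': array([ -0. , -53.2, -35.3,   0.1,   0. ,  -0. ]), 'eef_pos': array([ 174.5, -521.6,  216.5]), 'eef_rot': array([ 1.7,  1.6, -1.1]), 'wrist_force': array([ 0.5,  0.1, -0.7]), 'moment': array([-0. ,  0.1,  0.1]), 'finger_gap': 93.93290496976805}
```

View pics/a.png

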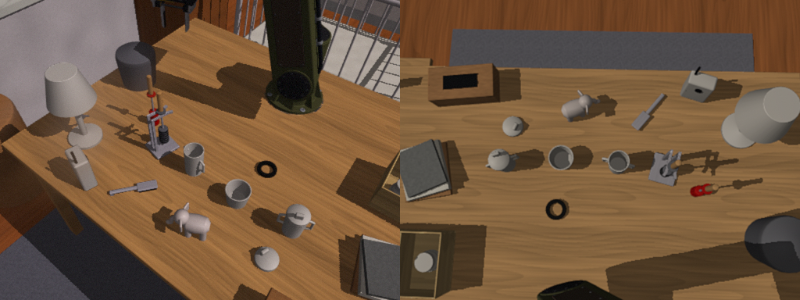

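Run:
```python
from h import *
np.set_printoptions(precision=1,suppress=True)
c1=cam("scene");c2=cam("top")
P=[]
for c in(c1,c2):
    m=np.ones((384,512),bool); P.append(pts(c,m)); 
def sel(p,zl,zh,c=(570,-248),r=75): return p[(p[:,2]>zl)&(p[:,2]<zh)&(np.hypot(p[:,0]-c[0],p[:,1]-c[1])<r)]
for p in P:
    f=sel(p,8,17); r=cv2.minAreaRect(f[:,:2].astype(np.float32)); print("foot",r,cv2.boxPoints(r).tolist())
    for zl,zh in((20,90),(100,140),(165,172),(172,180),(182,200),(200,230),(230,256),(256,268)):
        q=sel(p,zl,zh); print(zl,zh,len(q),q[:,:2].mean(0) if len(q) else"", q[:,:2].min(0) if len(q) else"",q[:,:2].max(0) if len(q) else"")
    q=sel(p,165,180)
    print(np.round(q).astype(int).tolist())
    # cup rim
    q=sel(p,104,116,(592,-90),60); (x,y),r=cv2.minEnclosingCircle(q[:,:2].astype(np.float32)); print("rim",x,y,r,len(q))
a=cv2.resize(c1["pixels"][90:220,150:290],(420,390),interpolation=2);b=cv2.resize(c2["pixels"][170:270,260:360],(380,390),interpolation=2)
cv2.imwrite("pics/b.png",np.hstack([a,b])[...,::-1])
```

```text
foot ((580.9793701171875, -253.4027099609375), (93.00064086914062, 100.72101593017578), 75.42674255371094) [[520.538818359375, -285.7353515625], [618.019287109375, -311.07855224609375], [641.419921875, -221.070068359375], [543.939453125, -195.72686767578125]]
20 90 319 [ 593.  -251.2] [ 554.3 -281.3] [ 621.8 -234.1]
100 140 115 [ 603.2 -258.7] [ 566.1 -281.1] [ 621.4 -244.6]
165 172 66 [ 581.6 -248.9] [ 530.7 -277.4] [ 620.7 -222.4]
172 180 156 [ 580.6 -250.3] [ 531.8 -277.1] [ 622.1 -222.5]
182 200 44 [ 571.7 -248.5] [ 552.5 -265.7] [ 582.9 -234.6]
200 230 56 [ 572.3 -248.8] [ 563.5 -258.3] [ 577.2 -242.7]
230 256 57 [ 572.5 -248.9] [ 561.7 -258.6] [ 578.2 -243.4]
256 268 33 [ 569.  -252.3] [ 560.6 -261.5] [ 575.9 -243.4]
[[532, -264, 175], [536, -264, 174], [536, -260, 176], [533, -259, 175], [532, -256, 176], [542, -262, 176], [538, -262, 173], [539, -257, 176], [533, -259, 171], [531, -258, 170], [545, -263, 174], [545, -259, 176], [542, -258, 175], [541, -256, 175], [536, -256, 171], [531, -258, 166], [546, -255, 175], [540, -257, 170], [568, -270, 179], [542, -255, 168], [543, 
[... 8084 characters left out ...]
32, 175], [545, -256, 172], [545, -258, 173], [545, -260, 174], [545, -263, 173], [542, -223, 171], [542, -225, 172], [542, -227, 174], [541, -229, 176], [543, -256, 171], [542, -257, 177], [542, -260, 176], [542, -262, 174], [539, -226, 170], [539, -227, 173], [539, -230, 175], [540, -256, 171], [540, -258, 175], [540, -260, 172], [540, -262, 174], [538, -257, 166], [538, -258, 174], [538, -260, 173], [537, -262, 178], [536, -256, 170], [535, -257, 176], [535, -260, 173], [535, -262, 176], [535, -265, 174], [533, -257, 177], [533, -260, 175], [533, -263, 173], [533, -265, 173], [530, -257, 176], [530, -259, 178], [531, -262, 174]]
rim 590.584228515625 -92.97579193115234 34.5972900390625 117
```

View pics/b.png

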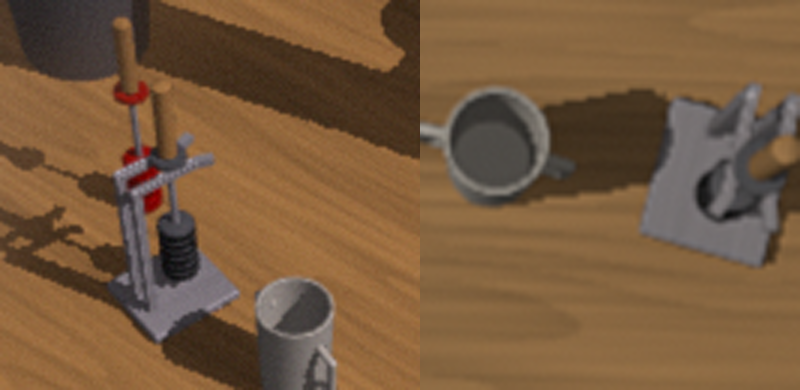

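```bash
cat >> h.py <<'E'
def go(target,yaxis=None):
    s=manip.read_state(); T=rot(s["eef_rot"]); d=np.array(target)-s["eef_pos"]
    print("t",s["clock"],"pos",np.round(s["eef_pos"],1),"gap",round(s["finger_gap"],1),"F",np.round(s["wrist_force"],1)); print("axes cols\n",np.round(T,3)); print("shift tool",np.round(T.T@d,1))
    if yaxis is not None:
        y=np.array(yaxis)/np.linalg.norm(yaxis); l=T.T@y; a=np.arctan2(l[2],l[1]); print("spin",round((a+np.pi/2)%np.pi-np.pi/2,3),"j",np.round(s["joints"],2))
E
python3 -c "
from h import *
go([568,-252,310],[.253,.967,0])"
```

```text
t 1.1 pos [ 174.5 -521.6  216.4] gap 93.8 F [-0.9  0.3  0.9]
axes cols
 [[-0.     0.317 -0.948]
 [ 0.    -0.948 -0.317]
 [-1.    -0.     0.   ]]
shift tool [ -93.6 -130.8 -458.7]
spin 0.579 j [-1.31  0.3   1.52 -0.    1.32 -0.07]
```

```bash
python3 -m handwheel '[[[-47,0,0],0],[[-47,0,0],0],[[0,-16,-57],0],[[0,-16,-57],0],[[0,-16,-57],0],[[0,-16,-57],0],[[0,-16,-57],0],[[0,-17,-57],0],[[0,-17,-57],0],[[0,-17,-58],0]]' 0
python3 -m handwheel '[[[0,0,0],0.145],[[0,0,0],0.145],[[0,0,0],0.145],[[0,0,0],0.144],[[0,0,0],0],[[0,0,0],0],[[0,0,0],0],[[0,0,0],0],[[0,0,0],0],[[0,0,0],0]]' 0
python3 - <<'E'
from h import *
np.set_printoptions(precision=1,suppress=True)
go([568,-252,222],[.253,.967,0])
c=cam("wrist"); print(c["xyz"],c["orientation"])
p=pts(c,np.ones((384,512),bool)); near=np.hypot(p[:,0]-568,p[:,1]+252)<40
q=p[near&(p[:,2]>253)&(p[:,2]<270)]; print("top",len(q),q.mean(0),cv2.minEnclosingCircle(q[:,:2].astype(np.float32)))
q=p[near&(p[:,2]>178)&(p[:,2]<184)]; print("collar",len(q),cv2.minEnclosingCircle(q[:,:2].astype(np.float32)))
q=p[(np.hypot(p[:,0]-592,p[:,1]+92)<50)&(p[:,2]>105)&(p[:,2]<115)]; print("rim",len(q),q.mean(0) if len(q) else 0)
save(c,"w.png")
E
```

```text
clock: 2.35
eef_pos: [567.7, -251.0, 310.5]
eef_rot: [2.077, 1.571, -0.742]
wrist_force: [0.7, -1.1, 0.5]
finger_gap: 94.2
clock: 3.6
eef_pos: [566.3, -252.4, 310.5]
eef_rot: [1.865, 1.571, -1.533]
wrist_force: [-0.2, -0.1, -0.1]
finger_gap: 94.3
t 3.6 pos [ 566.3 -252.4  310.5] gap 94.3 F [-0.2 -0.1 -0.1]
axes cols
 [[ 0.  -0.3 -1. ]
 [-0.  -1.   0.3]
 [-1.   0.  -0. ]]
shift tool [88.5 -0.8 -1.5]
spin -0.0 j [-0.5  0.4  1.1 -0.   1.6  1.4]
[ 629.4 -269.3  478.5] [-0.2  0.  -1.8]
top 438 [ 569.5 -253.6  260. ] ((568.5460205078125, -253.268798828125), 8.828936576843262)
collar 451 ((568.374267578125, -253.13571166992188), 16.820222854614258)
rim 592 [591.5 -91.3 109.1]
```

View pics/w.png

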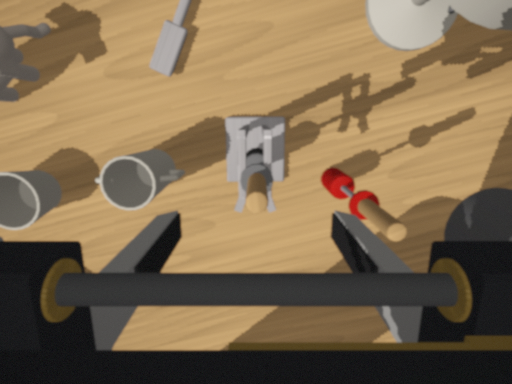

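```bash
python3 -m handwheel '[[[0,0,-2.4],0],[[30,0,0],0],[[30,0,0],0],[[20,0,0],0],[[8.5,0,0],0],[[0,0,0],0],[[0,0,0],0],[[0,0,0],0],[[0,0,0],0],[[0,0,0],0]]' 0
python3 -m handwheel '[[[0,0,0],0],[[0,0,0],0],[[0,0,0],0],[[0,0,0],0],[[0,0,0],0],[[0,0,0],0],[[0,0,0],0],[[0,0,0],0],[[0,0,0],0],[[0,0,0],0]]' 255 35
```

```text
clock: 4.9
eef_pos: [568.7, -253.0, 222.1]
eef_rot: [2.978, 1.571, -0.42]
wrist_force: [0.1, 0.0, 0.0]
finger_gap: 93.8
clock: 6.15
eef_pos: [568.6, -253.0, 221.9]
eef_rot: [1.218, 1.571, -2.179]
wrist_force: [-0.1, -1.7, 0.2]
finger_gap: 17.5
```

```bash
python3 -m handwheel '[[[-5,0,0],0],[[0,0,0],0],[[0,0,15],0],[[0,0,20],0],[[0,0,20],0],[[0,0,25],0],[[-30,0,25],0],[[-35,0,25],0],[[-40,0,0],0],[[0,0,0],0]]' 255 35
python3 - <<'E'
from h import *
np.set_printoptions(precision=1,suppress=True)
go([591,-92,338])
c=cam("scene")
x,y,z=manip.read_state()["eef_pos"]
p=pts(c,np.ones((384,512),bool)); q=p[(np.hypot(p[:,0]-x,p[:,1]-y)<35)&(p[:,2]>100)&(p[:,2]<330)]
for a in range(110,330,20):
    s=q[(q[:,2]>=a)&(q[:,2]<a+20)]; print(a,len(s),s.mean(0) if len(s) else "")
save(c,"c.png",(120,40,330,250),2.5)
E
```

```text
clock: 7.4
eef_pos: [443.3, -220.3, 334.9]
eef_rot: [2.873, 1.565, -0.525]
wrist_force: [0.6, -0.0, -1.4]
finger_gap: 17.3
t 7.4 pos [ 443.3 -220.3  334.9] gap 17.3 F [ 0.6 -0.  -1.4]
axes cols
 [[ 0.  -0.3 -1. ]
 [-0.  -1.   0.3]
 [-1.   0.  -0. ]]
shift tool [  -2.7 -161.6 -110.4]
110 0 
130 25 [ 454.3 -212.9  145.3]
150 65 [ 455.2 -212.9  160.1]
170 72 [ 454.6 -213.3  179.3]
190 133 [ 449.5 -216.2  202.9]
210 18 [ 444.9 -219.7  219.2]
230 18 [ 445.  -220.3  240.5]
250 17 [ 444.7 -219.4  260.2]
270 15 [ 447.7 -216.7  279.9]
290 94 [ 447.9 -216.5  296.4]
310 46 [ 448.8 -219.   319.9]
```

View pics/c.png

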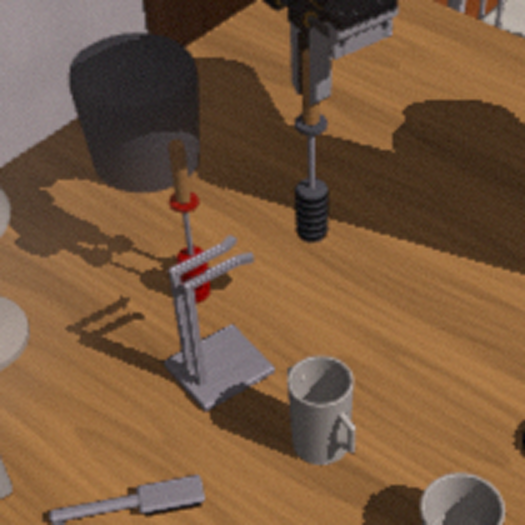

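```bash
python3 -m handwheel '[[[0,-20,-14],0],[[0,-32,-22],0],[[0,-32,-22],0],[[0,-32,-22],0],[[0,-28,-19],0],[[0,-17.6,-11.4],0],[[0,0,0],0],[[0,0,0],0],[[0,0,0],0],[[0,0,0],0]]' 255 35
python3 - <<'E'
from h import *
np.set_printoptions(precision=1,suppress=True)
go([591,-92,209])
c=cam("top"); d=manip.cut_out("cup","top"); print([(x["confidence"],x["centre"]) for x in d])
p=pts(c,np.ones((384,512),bool))
q=p[(np.hypot(p[:,0]-591,p[:,1]+92)<42)&(p[:,2]>105)&(p[:,2]<115)]; print("rim",len(q),cv2.minEnclosingCircle(q[:,:2].astype(np.float32)))
c=cam("scene"); save(c,"d.png",(180,90,320,240),3)
p=pts(c,np.ones((384,512),bool))
q=p[(np.hypot(p[:,0]-591,p[:,1]+92)<42)&(p[:,2]>105)&(p[:,2]<113)]; print("rim",len(q),cv2.minEnclosingCircle(q[:,:2].astype(np.float32)))
for a in range(120,230,15):
    s=p[(np.hypot(p[:,0]-591,p[:,1]+92)<40)&(p[:,2]>=a)&(p[:,2]<a+15)]; print(a,len(s),s.mean(0) if len(s) else "")
E
```

```text
clock: 8.7
eef_pos: [590.3, -92.1, 332.1]
eef_rot: [3.024, 1.571, -0.375]
wrist_force: [-0.1, 0.6, -1.0]
finger_gap: 17.7
t 8.7 pos [590.3 -92.1 332.1] gap 17.7 F [-0.1  0.6 -1. ]
axes cols
 [[ 0.  -0.3 -1. ]
 [-0.  -1.   0.3]
 [-1.   0.  -0. ]]
shift tool [123.1  -0.3  -0.6]
[(0.5, [289.4, 205.8])]
rim 26 ((590.4603881835938, -93.0115966796875), 34.16679382324219)
rim 98 ((592.4974975585938, -92.70655822753906), 36.735107421875)
120 0 
135 37 [600.6 -84.4 144.6]
150 53 [599.8 -83.3 157.6]
165 67 [601.  -84.5 172.8]
180 53 [599.7 -83.5 187.8]
195 136 [594.4 -89.1 202.7]
210 14 [591.2 -90.9 216. ]
225 13 [592.1 -90.6 233.4]
```

View pics/d.png

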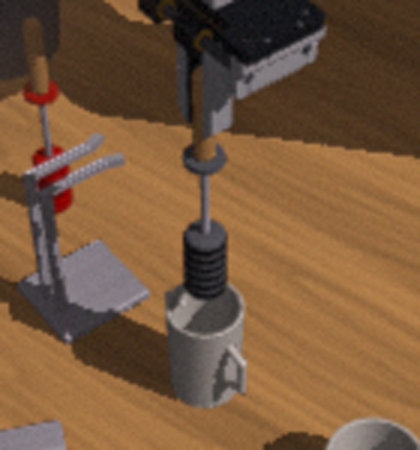

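```bash
python3 -m handwheel '[[[15,0,-0.5],0],[[20,0,0],0],[[20,0,0],0],[[20,0,0],0],[[20,0,0],0],[[18,0,0],0],[[10,0,0],0],[[0,0,0],0],[[0,0,0],0],[[0,0,0],0]]' 255 35
```

```text
clock: 10.1
eef_pos: [591.3, -91.9, 209.6]
eef_rot: [-3.106, 1.57, -0.221]
wrist_force: [-0.3, 1.3, -1.2]
finger_gap: 17.3
```

```bash
python3 -m handwheel '[[[2,0,0],0],[[0,0,0],0],[[0,0,0],0],[[-20,0,0],0],[[-25,0,0],0],[[-25,0,0],0],[[-15,0,0],0],[[0,0,0],0],[[0,0,0],0],[[0,0,0],0]]' 255 35
python3 -m handwheel '[[[15,0,0],0],[[25,0,0],0],[[25,0,0],0],[[20,0,0],0],[[0,0,0],0],[[0,0,0],0],[[0,0,0],0],[[0,0,0],0],[[0,0,0],0],[[0,0,0],0]]' 255 35
python3 -m handwheel '[[[-20,0,0],0],[[-25,0,0],0],[[-25,0,0],0],[[-15,0,0],0],[[0,0,0],0],[[0,0,0],0],[[0,0,0],0],[[0,0,0],0],[[0,0,0],0],[[0,0,0],0]]' 255 35
python3 -m handwheel '[[[15,0,0],0],[[25,0,0],0],[[25,0,0],0],[[20,0,0],0],[[0,0,0],0],[[0,0,0],0],[[0,0,0],0],[[0,0,0],0],[[0,0,0],0],[[0,0,0],0]]' 255 35
python3 - <<'E'
from h import *
np.set_printoptions(precision=1,suppress=True)
go([591,-92,332])
c=cam("scene"); save(c,"e.png",(180,90,320,240),3)
p=pts(c,np.ones((384,512),bool))
for lo,hi in((104,113),(78,95),(150,158),(160,168)):
    s=p[(np.hypot(p[:,0]-591,p[:,1]+92)<42)&(p[:,2]>=lo)&(p[:,2]<hi)]; print(lo,len(s),s.mean(0) if len(s) else "")
E
```

```text
clock: 11.35
eef_pos: [590.9, -91.8, 290.9]
eef_rot: [0.036, 1.569, 2.921]
wrist_force: [-0.5, 1.2, 0.1]
finger_gap: 17.6
clock: 12.6
eef_pos: [591.1, -91.8, 207.0]
eef_rot: [3.105, 1.571, -0.293]
wrist_force: [-0.4, -0.3, -0.7]
finger_gap: 17.6
clock: 13.85
eef_pos: [591.1, -91.8, 291.9]
eef_rot: [-0.331, 1.571, 2.555]
wrist_force: [0.4, -0.2, -1.1]
finger_gap: 17.5
clock: 15.1
eef_pos: [591.1, -91.8, 207.0]
eef_rot: [-2.946, 1.571, -0.061]
wrist_force: [-1.0, -0.1, -0.6]
finger_gap: 17.5
t 15.1 pos [591.1 -91.8 207. ] gap 17.5 F [-1.  -0.1 -0.6]
axes cols
 [[ 0.  -0.3 -1. ]
 [-0.  -1.   0.3]
 [-1.  -0.  -0. ]]
shift tool [-125.     0.2    0.1]
104 131 [594.  -90.1 108.5]
78 237 [592.7 -90.3  85.4]
150 0 
160 73 [595.2 -88.4 165.3]
```

View pics/e.png

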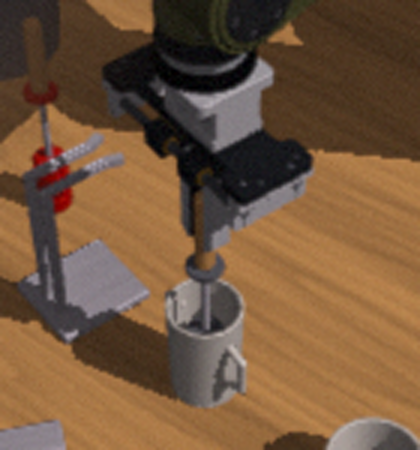

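```bash
python3 -m handwheel '[[[-20,0,0],0],[[-30,0,0],0],[[-30,0,0],0],[[-30,0,0],0],[[-18,0,0],0],[[0,0,0],0],[[0,20,14],0],[[0,32,22],0],[[0,32,22],0],[[0,32,22],0]]' 255 35
python3 -m handwheel '[[[0,28,19],0],[[0,17.6,11.9],0],[[0,0,0],0],[[25,0,0],0],[[30,0,0],0],[[30,0,0],0],[[20,0,0],0],[[0,0,0],0],[[0,0,0],0],[[0,0,0],0]]' 255 35
python3 -c "
from h import *
go([568.5,-253.2,227],[.253,.967,0])"
```

```text
clock: 16.4
eef_pos: [483.1, -184.3, 333.7]
eef_rot: [-0.161, 1.569, 2.725]
wrist_force: [-0.1, -0.3, -0.3]
finger_gap: 17.7
clock: 17.65
eef_pos: [443.3, -220.1, 230.8]
eef_rot: [2.861, 1.569, -0.537]
wrist_force: [0.2, -0.1, -0.3]
finger_gap: 17.9
t 17.65 pos [ 443.3 -220.1  230.8] gap 17.9 F [ 0.2 -0.1 -0.3]
axes cols
 [[ 0.001 -0.253 -0.967]
 [-0.001 -0.967  0.253]
 [-1.     0.    -0.001]]
shift tool [   3.9    0.3 -129.5]
spin -0.0 j [-0.53  0.16  1.65 -0.    1.32  1.29]
```

```bash
python3 -m handwheel '[[[2.5,0.3,0],0],[[0,0,-20],0],[[0,0,-20],0],[[0,0,-20],0],[[0,0,-20],0],[[0,0,-20],0],[[0,0,-17],0],[[0,0,-12.5],0],[[0,0,0],0],[[0,0,0],0]]' 255 35
python3 - <<'E'
from h import *
np.set_printoptions(precision=1,suppress=True)
go([568.5,-253.2,222.5])
c=cam("scene"); save(c,"f.png",(150,60,260,210),3.5)
p=pts(c,np.ones((384,512),bool))
for lo,hi in((165,174),(174,181),(181,186),(186,190),(190,205)):
    s=p[(np.hypot(p[:,0]-568.5,p[:,1]+253.2)<22)&(p[:,2]>=lo)&(p[:,2]<hi)]; print(lo,len(s),s.mean(0) if len(s) else "")
E
```

```text
clock: 18.9
eef_pos: [567.7, -253.1, 227.4]
eef_rot: [-0.291, 1.571, 2.594]
wrist_force: [-0.1, -0.7, -1.3]
finger_gap: 17.7
t 18.9 pos [ 567.7 -253.1  227.4] gap 17.7 F [-0.1 -0.7 -1.3]
axes cols
 [[-0.  -0.3 -1. ]
 [ 0.  -1.   0.3]
 [-1.  -0.   0. ]]
shift tool [ 4.9 -0.1 -0.8]
165 25 [ 575.8 -246.9  170.2]
174 28 [ 572.8 -243.7  175.7]
181 33 [ 571.3 -248.6  184.4]
186 37 [ 571.1 -249.3  187.4]
190 28 [ 572.  -247.7  197.7]
```

View pics/f.png

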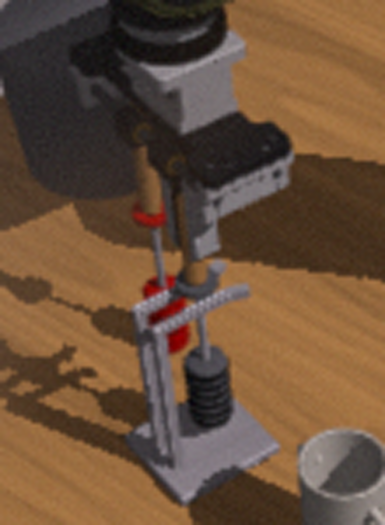

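```bash
python3 -m handwheel '[[[2,0,-0.8],0],[[1.5,0,0],0],[[1,0,0],0],[[0.6,0,0],0],[[0,0,0],0],[[0,0,0],0],[[0,0,0],0],[[0,0,0],0],[[0,0,0],0],[[0,0,0],0]]' 255 35
```

```text
clock: 20.2
eef_pos: [568.8, -253.4, 222.4]
eef_rot: [-0.269, 1.571, 2.617]
wrist_force: [-0.2, 0.1, -1.1]
finger_gap: 17.5
```

```bash
python3 -m handwheel '[[[0.5,0,0],0],[[0,0,0],0],[[0,0,0],0],[[0,0,0],0],[[0,0,0],0],[[0,0,0],0],[[0,0,0],0],[[0,0,0],0],[[0,0,0],0],[[0,0,0],0]]' 190 3
python3 -m handwheel '[[[0,0,0],0],[[0,0,0],0],[[0,0,0],0],[[0,0,0],0],[[0,0,0],0],[[-15,0,0],0],[[-25,0,0],0],[[-30,0,0],0],[[-30,0,0],0],[[0,0,0],0]]' 90
python3 -m handwheel '[[[0,0,0],0],[[0,0,30],0],[[0,0,40],0],[[0,0,40],0],[[0,0,40],0],[[0,0,0],0],[[0,0,0],0],[[0,0,0],0],[[0,0,0],0],[[0,0,0],0]]'
python3 - <<'E'
from h import *
np.set_printoptions(precision=1,suppress=True)
c=cam("scene"); a=cv2.resize(c["pixels"][60:230,150:290],(490,595),interpolation=2)
cv2.imwrite("pics/g.png",a[...,::-1])
for n in("scene","top"):
    c=cam(n);p=pts(c,np.ones((384,512),bool))
    s=p[(np.hypot(p[:,0]-568.5,p[:,1]+253.2)<30)&(p[:,2]>255)]; print("top",len(s),s.mean(0),s.max(0),cv2.minEnclosingCircle(s[:,:2].astype(np.float32)))
    s=p[(np.hypot(p[:,0]-568.5,p[:,1]+253.2)<22)&(p[:,2]>178)&(p[:,2]<184)]; print("collar",len(s),s.mean(0),cv2.minEnclosingCircle(s[:,:2].astype(np.float32)))
    q=p[(np.hypot(p[:,0]-591,p[:,1]+92)<50)&(p[:,2]>105)&(p[:,2]<115)]; print("rim",len(q),cv2.minEnclosingCircle(q[:,:2].astype(np.float32)))
print(manip.read_state()["clock"])
E
```

```text
clock: 21.45
eef_pos: [568.8, -253.4, 221.8]
eef_rot: [0.102, 1.571, 2.988]
wrist_force: [-0.1, 0.0, 0.8]
finger_gap: 23.7
clock: 22.7
eef_pos: [569.3, -253.6, 325.1]
eef_rot: [2.921, 1.566, -0.477]
wrist_force: [-0.6, 0.6, 0.2]
finger_gap: 60.9
clock: 23.95
eef_pos: [424.0, -215.4, 321.6]
eef_rot: [-0.282, 1.57, 2.603]
wrist_force: [0.9, -0.4, 0.5]
finger_gap: 60.8
top 33 [ 570.7 -251.4  259.9] [ 577.9 -244.1  264.8] ((569.7907104492188, -252.1117401123047), 8.152595520019531)
collar 60 [ 571.6 -249.   180.9] ((569.1261596679688, -251.06460571289062), 18.728612899780273)
rim 137 ((591.8768920898438, -93.48446655273438), 36.36506271362305)
top 54 [ 567.3 -252.8  260. ] [ 574.8 -245.4  263.3] ((567.6209106445312, -253.07321166992188), 8.687280654907227)
collar 77 [ 566.1 -249.   181. ] ((567.6534423828125, -252.58767700195312), 16.604257583618164)
rim 110 ((590.4158935546875, -93.10934448242188), 34.73377990722656)
24.1
```

View pics/g.png

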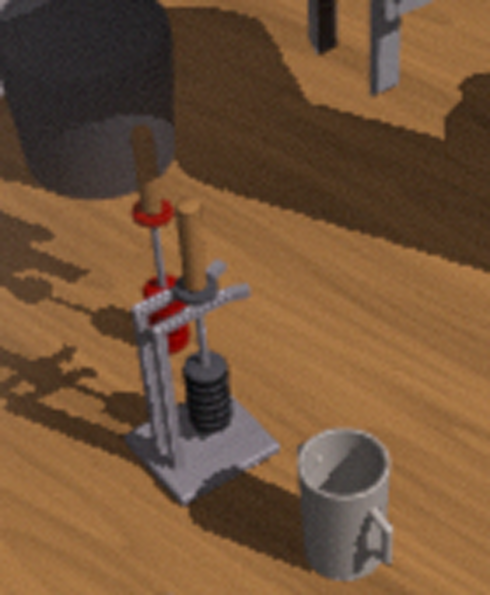

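The grey brush hangs upright on the prongs with its collar at crop pixel (195,288). The cup stands at (345,500), the red look-alike is untouched, and the gripper is clear.

```bash
python3 -c "
from cell import manip
print(manip.sign_off())"
```

```text
the job is handed in; nothing more can be done
None
```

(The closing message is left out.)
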